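# Put the radiography marker kit back on its shadow pads

### The job

Put the four loose pieces of the marker kit away: lay each one flat on the black pad that carries its own silhouette (long red arrow, short red arrow, round lead pig, clear bead disc), covering that silhouette, with the arrows pointing the way their silhouettes point. The pig is heavy: set it down upright and gently, do not drop it. Leave the caliper and the small jar where they are.

Things in the scene. Friction and masses are not known exactly. Their poses are not given: they have to be found in the camera images.
- long_arrow: The longer of two flat red acrylic arrow markers: 90 mm long, 10 mm thick; shaft 18 mm wide and 56 mm long, triangular head 34 mm long and 44 mm wide. About 20 g. Starts on a round, locked aluminium turntable (200 mm across, top 24 mm above the shelf) beside the other arrow. Origin on the underside at its point; +x runs from tail to point, z up; its middle is at x = -45 mm, the shaft spans x = -90 to -34 mm.
- short_arrow: The shorter of two flat red acrylic arrow markers: 60 mm long, 10 mm thick; shaft 18 mm wide and 32 mm long, triangular head 28 mm long and 44 mm wide. About 15 g. Starts on a round, locked aluminium turntable (200 mm across, top 24 mm above the shelf) beside the other arrow. Origin on the underside at its point; +x runs from tail to point, z up; its middle is at x = -30 mm, the shaft spans x = -60 to -28 mm.
- lead_pig: Squat dull grey lead pig, a round pot 48 mm in diameter and 40 mm high with its snug lid shut (the lid stays on), on top a knob 18 mm across and 12 mm high (52 mm in all). 0.6 to 0.84 kg. Stands on the shelf. Origin at the centre of its underside, z up.
- bead_disc: Clear acrylic disc, 62 mm in diameter, 12 mm thick, with one small dark lead bead at its centre and two fine engraved cross lines on top. About 43 g. Lies on the shelf. Origin at the centre of its underside, z up.
- long_arrow_pad: Thin black rubber pad, 112 mm long (x) by 80 mm wide (y) by 3 mm thick, fixed to the shelf. On its top, in pale grey, is the filled silhouette of the long arrow (90 mm long). Origin on the underside at the pad's centre, which is also the silhouette's centre; z up, +x is the way the silhouette's arrow points: its point is at x = +45 mm.
- short_arrow_pad: Thin black rubber pad, 112 mm long (x) by 80 mm wide (y) by 3 mm thick, fixed to the shelf. On its top, in pale grey, is the filled silhouette of the short arrow (60 mm long). Origin on the underside at the pad's centre, which is also the silhouette's centre; z up, +x is the way the silhouette's arrow points: its point is at x = +30 mm.
- pig_pad: Thin black rubber pad, 112 mm long (x) by 80 mm wide (y) by 3 mm thick, fixed to the shelf. On its top, in pale grey, is the filled silhouette of the lead pig seen from above: a circle of 51 mm with a smaller ring (its knob) inside. Origin on the underside at the pad's centre, which is also the silhouette's centre; z up.
- disc_pad: Thin black rubber pad, 112 mm long (x) by 80 mm wide (y) by 3 mm thick, fixed to the shelf. On its top, in pale grey, is the filled silhouette of the bead disc: a circle of 65 mm with dark cross lines and a dark dot at the centre. Origin on the underside at the pad's centre, which is also the silhouette's centre; z up.
- caliper: Bystander: stainless steel vernier caliper, about 250 mm long, 7 mm thick, lying flat to the right of the pads, pointing roughly away from the robot. Origin on its underside on the beam, x along the beam.
- bead_jar: Bystander: small white screw-top jar, 56 mm in diameter, 60 mm high, standing to the left of the pads. Origin at the centre of its underside.
Things that resemble listed ones, but are neither listed nor needed, are in the scene too. Leave any purple or yellow look-alike of the long_arrow_pad alone.

How it is judged:
At the end, for the whole second after the job is handed in: Both arrows, pig and disc rest level (6 degrees) and still, each on its own pad; pig and disc centred within 12 mm of the silhouette's centre; each arrow's point and middle within 12 mm (along and across) of its silhouette's, pointing the same way within 14 degrees (x of long_arrow in the frame of long_arrow_pad between 0.033 and 0.057 m and y of long_arrow in the frame of long_arrow_pad between -0.012 and 0.012 m and x of long_arrow_pad in the frame of long_arrow between -0.057 and -0.033 m and y of long_arrow_pad in the frame of long_arrow between -0.012 and 0.012 m and angle between the x axis of long_arrow and the x axis of long_arrow_pad, either way round below 0.25 rad and z of long_arrow in the frame of long_arrow_pad between 0 and 0.006 m and angle between each of long_arrow, short_arrow, lead_pig, bead_disc's own z axis and vertical below 0.1 rad and linear speed of each of long_arrow, short_arrow, lead_pig, bead_disc below 0.02 m/s and angular speed of each of long_arrow, short_arrow, lead_pig, bead_disc below 0.2 rad/s and x of short_arrow in the frame of short_arrow_pad between 0.018 and 0.042 m and y of short_arrow in the frame of short_arrow_pad between -0.012 and 0.012 m and x of short_arrow_pad in the frame of short_arrow between -0.042 and -0.018 m and y of short_arrow_pad in the frame of short_arrow between -0.012 and 0.012 m and angle between the x axis of short_arrow and the x axis of short_arrow_pad, either way round below 0.25 rad and z of short_arrow in the frame of short_arrow_pad between 0 and 0.006 m and horizontal distance between lead_pig and pig_pad below 0.012 m and z of lead_pig in the frame of pig_pad between 0 and 0.006 m and horizontal distance between bead_disc and disc_pad below 0.012 m and z of bead_disc in the frame of disc_pad between 0 and 0.006 m); the robot touches nothing.
It fails at once if the caliper is disturbed (moved more than 30 mm) (distance of caliper from where it was at the start of the episode above 0.03 m).
It fails at once if the jar is disturbed (moved more than 30 mm) or knocked over (distance of bead_jar from where it was at the start of the episode above 0.03 m or angle between bead_jar's own z axis and vertical above 0.5 rad).
It fails at once if the lead pig is dropped (falls at over 0.5 m/s while not held), slammed onto its pad or tipped over ((linear speed of lead_pig above 0.5 m/s and contact force between lead_pig and the fingers below 0.5 N) or contact force between lead_pig and pig_pad above 80 N or angle between lead_pig's own z axis and vertical above 0.8 rad).
It also fails if it takes over 112 s, if anything falls off the work surface, if the arm or the gripper's body presses on something with over 40 N, if the wrist force passes 120 N, or if a joint passes its speed limit or range.

### The arm

A 7-joint arm with a two-finger parallel gripper is mounted at the origin on the work surface. World frame = base frame: x ahead of the robot, y to its left, z up, the work surface at z = 0. Lengths are in m, angles in rad, forces in N, time in s.
With the tool pointing down it reaches from about 0.4 to 0.875 m from the base axis. Payload 19.3 kg.
Tool frame: the origin (TCP) lies midway between the tips of the shut fingers; the grasp point (between the pads) lies env.grip_depth behind it (env.grip_depth is the distance from the TCP to the grasp point, in m); z points along the fingers, y is the line along which they close (so a half turn about z gives the same grasp; the last joint's range is limited). The gripper opens to 85 mm and grips with 20 to 120 N. Pads are 22 mm wide; open, the fingers measure 114 mm over their backs; the gripper's body (76 mm by 85 mm) begins 54 mm behind the grasp point. The pads swing forward as they close: fully open they stand 13 mm farther back than shut.
Start: joints at [-1.208, 0.521, -0.036, 1.599, 0.021, 1.021, -0.113], TCP at [0.262, 0.567, 0.231] pointing down, gripper open.
Joint ranges: [-2.91, 2.91], [-0.3, 2.13], [-1.5, 1.42], [0.17, 2.43], [-1.26, 4.41], [0.16, 1.93], [-2.52, 2.52]. Speed limits (rad/s): [1.89, 1.89, 2.39, 2.39, 3.01, 3.01, 3.01].

### API

Orientations are given as a rotation vector (axis times angle).
In Python, from bench import telemetry, imaging, ticket, env gives the robot as it stands.
- The arm moves only by the tool send_rows, never from a script. Its arguments are lists of equal length, an entry for each row: "travel": the shift along the tool's x, y, z in cm, a list of three; "roll": the turn about the tool's z in degrees. A call has 1 to 20 rows; each row is the pose to reach, as a shift and turn from the pose commanded when the call began, along the tool's axes at that moment; what a row does not reach only later rows make up. A row lasts 1/10 s, in which the tool goes at most 50 mm and 8.59 degrees, less where a joint would pass 70% of its speed; a pose out of reach is approached as far as the arm can. A call with a gripper value outside its range is refused whole. "claw" is the opening, from 0 (shut) to 1 (fully open), set as the call begins (left out, the last holds). The fingers move at their own pace and stop on an object; "squeeze" is the grip in N (left out, the last holds). Time passes only in rows, so rows that repeat a pose let the fingers close. It gives the time, the measured TCP pose, the force, the opening and the grip force at its end, in the units of the state.
- telemetry.observe(): the state, without advancing time (a new reading comes with each control period).
- imaging.capture(name): name is "side" or "top"; returns (picture, depth): 384x512x3 uint8, red, green, blue; 384x512 float32, m along the optical axis (not along the pixel's ray), 0 where there is no reading.
- imaging.calibration(name): a dict with "camera_matrix" (3x3 intrinsics, pixels), "world_from_camera" (4x4, takes a point from camera to world coordinates). Camera axes: x right, y down, z forward; pixel columns grow to the right and rows downward; lengths in m; the calibration is good to about 2 mm. A picture is of the moment at which its call begins. calibration takes no time and is no camera call.
- ticket.hand_in(): hands the job in; it is judged then, once.
The state is a dict: "clock": time; "joint_pos": joint angles; "qd": joint speeds; "effort": joint torques, N m; "tool_pos": TCP position; "orientation": TCP orientation; "contact_force": force on the tool from outside, world axes, zero at the start; "torque": the same for the moment, N m; "gripper_width": opening from 0.0 (shut) to 1.0 (fully open); "grip_force": force on a finger pad.
Only numpy, scipy, OpenCV 4.12 (cv2) and the standard library are available. Lean on these libraries where they do the work, as an engineer would, in place of code of your own. Each camera call takes 0.05 s, during which the arm holds its last target. There are 200 camera calls.

## Working session

There is one attempt and no reset: what is moved stays moved. The work goes in short steps, Python scripts to look and compute and a tool call to move; the robot and the scene stay as the last step left them, time stands still between calls to the robot, and variables do not carry over. Pictures are saved under pics/ and viewed, at most 14 in all, crops included, and the job is handed in when it is done.

Besides the shell and the picture viewer there is one more tool, called after "Emit:" as name([rows], argument=value, ...), one row to a line, values as JSON. send_rows: Moves the arm, as the interface text tells. Its arguments: {"type":"object","properties":{"travel":{"type":"array","items":{"type":"array","items":{"type":"number"}}},"roll":{"type":"array","items":{"type":"number"}},"claw":{"type":"number"},"squeeze":{"type":"number"}},"required":["travel","roll"]}

```bash
mkdir -p pics; ls
python3 - <<'E'
from bench import telemetry, imaging, ticket, env
import cv2,numpy as np
s=telemetry.observe();print(s, env.grip_depth)
for n in("side","top"):
    p,d=imaging.capture(n);c=imaging.calibration(n);print(n,c)
    np.savez(f'{n}0.npz',p=p,d=d,K=c['camera_matrix'],T=c['world_from_camera'])
    cv2.imwrite(f'pics/{n}0.png',cv2.resize(p[:,:,::-1],(800,600),interpolation=cv2.INTER_CUBIC))
E
```

```text
pics
{'clock': 0.0, 'joint_pos': array([-1.20820426,  0.52199875, -0.0363676 ,  1.59998647,  0.02125104,
        1.02109977, -0.11278236]), 'qd': array([ 0.00036264, -0.00050113,  0.00042029, -0.00123848, -0.00091255,
       -0.00042596,  0.00030947]), 'effort': array([ 8.01547540e-04, -9.27132583e+01,  1.98044367e+00, -3.69932699e+01,
        1.78009114e-02,  8.31580139e-03, -5.08294505e-06]), 'tool_pos': array([0.26201674, 0.56706595, 0.23074252]), 'orientation': array([-6.74399792e-01, -3.06821230e+00,  1.72351182e-03]), 'contact_force': array([0.83723355, 0.61839553, 0.43371176]), 'torque': array([ 0.01745628, -0.01269782,  0.01965768]), 'grip_force': 0.0, 'gripper_width': 0.9966554694747012} 0.0187
side {'camera_matrix': array([[391.96556668,   0.        , 256.65588551],
       [  0.        , 391.96556668, 194.06225666],
       [  0.        ,   0.        ,   1.        ]]), 'world_from_camera': array([[ 0.87712388, -0.32784788,  0.35095509,  0.1027391 ],
       [-0.47993677, -0.57137276,  0.66572807, -0.81628879],
       [-0.01773135, -0.75236224, -0.65851094,  0.85643786],
       [ 0.        ,  0.        ,  0.        ,  1.        ]])}
top {'camera_matrix': array([[381.84229831,   0.        , 252.40396598],
       [  0.        , 381.84229831, 193.25248926],
       [  0.        ,   0.        ,   1.        ]]), 'world_from_camera': array([[-0.01850157, -0.99178653,  0.12655893,  0.44481448],
       [-0.9995563 ,  0.02130302,  0.0208178 ,  0.0085727 ],
       [-0.0233429 , -0.12611762, -0.99174062,  0.96153856],
       [ 0.        ,  0.        ,  0.        ,  1.        ]])}
```

View pics/top0.png

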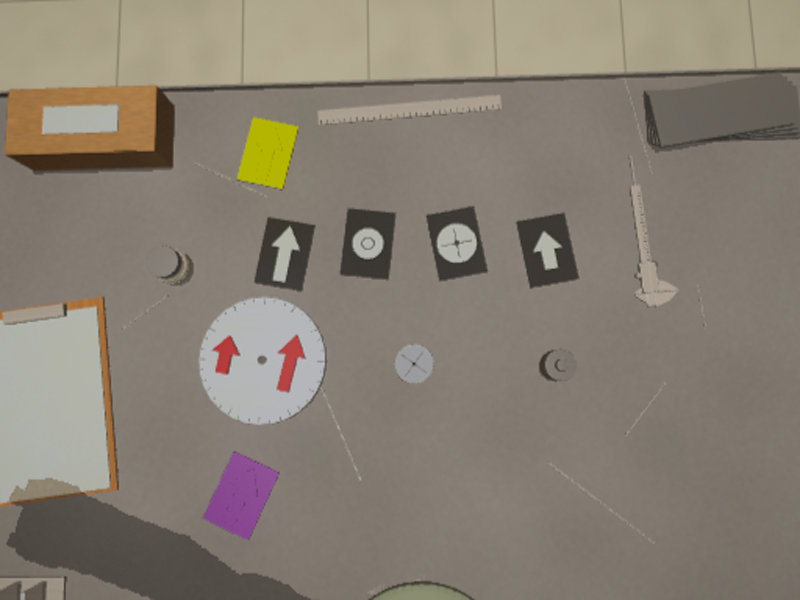

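View pics/side0.png

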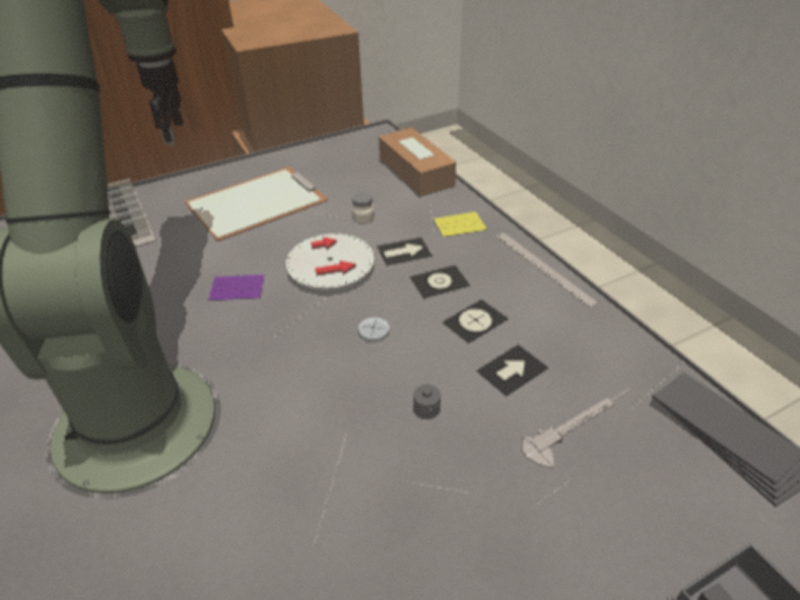

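Top view (800×600 scale): the turntable carries the short arrow at (226,354) and the long arrow at (290,362). The disc is at (414,364) and the pig at (558,365). The black pads are long (285,254), pig (368,243), disc (456,243) and short (547,250), with the jar at (172,265) and the caliper at (650,240).

Candidates for long_arrow_pad are black (285,254), yellow (268,153) and purple (241,495). The black one fits: it is black rubber with a pale filled long arrow, and the others are coloured look-alikes. The crop should confirm this.

```bash
cat > h.py <<'E'
import cv2,numpy as np
from bench import telemetry, imaging
def snap(n):
    p,d=imaging.capture(n);c=imaging.calibration(n);return p,d,c['camera_matrix'],c['world_from_camera']
def load(f):
    z=np.load(f);return z['p'],z['d'],z['K'],z['T']
def rays(uv,K,T):
    uv=np.atleast_2d(uv).astype(float);r=np.c_[(uv-K[:2,2])/[K[0,0],K[1,1]],np.ones(len(uv))]@T[:3,:3].T
    return T[:3,3],r
def plane(uv,z,K,T):
    o,r=rays(uv,K,T);return (o+r*((z-o[2])/r[:,2:3]))[:,:2]
def proj(X,K,T):
    c=(np.atleast_2d(X)-T[:3,3])@T[:3,:3];q=c@K.T;return q[:,:2]/q[:,2:]
def tri(a,b,A,B):
    o1,r1=rays(a,*A);o2,r2=rays(b,*B);r1,r2=r1[0],r2[0]
    t=np.linalg.lstsq(np.c_[r1,-r2],o2-o1,rcond=None)[0];x,y=o1+r1*t[0],o2+r2*t[1]
    return (x+y)/2,np.linalg.norm(x-y)
def blobs(mask,lo,hi):
    n,l,s,c=cv2.connectedComponentsWithStats(mask.astype(np.uint8))
    return [(c[i],s[i],np.argwhere(l==i)[:,::-1]) for i in range(1,n) if lo<s[i,4]<hi]
def red(p): 
    q=p.astype(int);return (q[...,0]>90)&(q[...,0]>2*q[...,1])&(q[...,0]>2*q[...,2])
def axis(pts):
    c=pts.mean(0);w,v=np.linalg.eigh(np.cov((pts-c).T));a=v[:,1];t=(pts-c)@a;b=(pts-c)@v[:,0]
    if (t*(b**2)).sum()<0:a=-a   # wide end = head
    return c,np.degrees(np.arctan2(a[1],a[0])),np.ptp((pts-c)@a)
E
python3 - <<'E'
from h import *
A=load('top0.npz');B=load('side0.npz')
for nm,Q in(('top',A),('side',B)):
    p,d,K,T=Q
    print(nm)
    for c,s,pt in blobs(red(p),30,3000):
        print(' red',c,s,axis(plane(pt,.034,K,T)),'depthz',np.median((lambda o,r:(o+r*d[pt[:,1],pt[:,0]][:,None])[:,2])(*rays(pt,K,T))))
    dark=cv2.morphologyEx((p.max(2)<75).astype(np.uint8),cv2.MORPH_CLOSE,np.ones((3,3)))
    for c,s,pt in blobs(dark,200,6000):
        x,y,w,h,a=s;sub=p[y:y+h,x:x+w]
        m=np.zeros(p.shape[:2],bool);hull=cv2.convexHull(pt.astype(np.int32));k=np.zeros(p.shape[:2],np.uint8);cv2.fillConvexPoly(k,hull,1)
        hw=plane(hull[:,0],.003,K,T)
        rc=cv2.minAreaRect(hw.astype(np.float32))
        W=blobs((p.min(2)>120)&(k>0),20,3000)
        w0=[(np.round(c2,1),np.round(axis(plane(q,.003,K,T))[0],4),round(axis(plane(q,.003,K,T))[1],1),round(axis(plane(q,.003,K,T))[2],4),len(q)) for c2,_,q in W]
        print(' dark',np.round(c,1),a,np.round(rc[0],4),np.round(rc[1],3),round(rc[2],1),w0)
t=A[0][115:200,115:385];cv2.imwrite('pics/c1.png',cv2.resize(A[0][70:330,115:225,::-1],None,fx=2.2,fy=2.2,interpolation=cv2.INTER_CUBIC))
E
```

```text
top
 red [143.6        226.55789474] [137 215  15  24 190] (array([0.48704662, 0.29490133]), np.float64(-13.575479863801796), np.float64(0.05627756055700876)) depthz 0.034840849873121305
 red [184.63636364 231.85454545] [178 215  16  35 275] (array([0.47230562, 0.19434337]), np.float64(-13.993207055872857), np.float64(0.08511156296676936)) depthz 0.03472337457251573
 dark [82.3 91.6] 1551 [0.8851 0.3924] [0.135 0.566] 24.2 [(array([62.7, 79. ]), array([0.8847, 0.5283]), np.float64(-75.2), np.float64(0.0969), 282)]
 dark [484.1  85.3] 271 [ 0.8311 -0.5597] [0.018 0.169] 8.3 []
 dark [291.7 155.8] 743 [ 0.6629 -0.0734] [0.11  0.079] 9.7 [(array([292. , 155.1]), array([ 0.6633, -0.0743]), np.float64(-22.0), np.float64(0.0644), 479)]
 dark [234.9 155.7] 944 [0.666  0.0717] [0.079 0.11 ] 83.0 [(array([235.1, 155.4]), array([0.6659, 0.0714]), np.float64(14.0), np.float64(0.0502), 289)]
 dark [349.7 159.7] 1057 [ 0.6482 -0.2206] [0.11  0.079] 9.3 [(array([350.2, 160. ]), array([ 0.6472, -0.2218]), np.float64(8.6), np.float64(0.0615), 215)]
 dark [181.8 161.9] 913 [0.6522 0.2087] [0.079 0.11
[... 317 characters left out ...]
3 168  23   7  77] (array([0.4737838 , 0.19144541]), np.float64(-14.490467724538627), np.float64(0.07741126747347149)) depthz 0.03326102149080323
 dark [49.4 71.4] 2489 [0.0281 1.8329] [2.232 0.344] 84.1 []
 dark [97.  36.4] 2256 [0.4673 1.945 ] [1.776 0.313] 88.0 []
 dark [280.9 180.3] 221 [0.6666 0.0706] [0.07  0.105] 82.9 [(array([281. , 179.2]), array([0.668 , 0.0729]), np.float64(55.2), np.float64(0.0506), 117)]
 dark [327.7 236.7] 488 [ 0.6485 -0.2209] [0.107 0.074] 8.8 [(array([327.1, 235.9]), array([ 0.6475, -0.2199]), np.float64(7.7), np.float64(0.06), 132)]
 dark [466.9 292.8] 592 [ 0.8413 -0.5223] [0.034 0.237] 1.7 []
 dark [482.1 369.2] 780 [ 0.6816 -0.6811] [0.073 0.165] 60.9 []
```

View pics/c1.png

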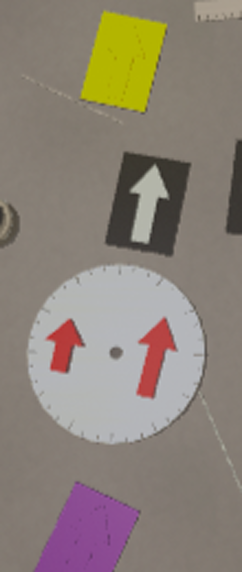

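The crop confirms it: the black pad at crop (148,204) has the pale long arrow, while the yellow (123,60) and purple (90,530) ones are coloured outlines only. Next I'll measure the disc, the pig and the heights.

Run:
```python
from h import *
A=load('top0.npz');B=load('side0.npz')
KA,KB=A[2:],B[2:]
print('long',tri([184.64,231.85],[214.71,171.1],KA,KB),'short',tri([143.6,226.56],[206.93,155],KA,KB))
print('pigpad',tri([235.1,155.4],[281,179.2],KA,KB),'shortpad',tri([350.2,160],[327.1,235.9],KA,KB))
def heightpts(Q,cx,cy,r):
    p,d,K,T=Q;v,u=np.mgrid[cy-r:cy+r+1,cx-r:cx+r+1];uv=np.c_[u.ravel(),v.ravel()];o,ra=rays(uv,K,T)
    return uv,o+ra*d[uv[:,1],uv[:,0]][:,None]
for nm,a,b in(('disc',(265,233),(239,210)),('pig',(357,234),(273,257))):
  cen=[]
  for Q,c in((A,a),(B,b)):
    uv,X=heightpts(Q,*c,22); p=Q[0].astype(int)
    reg=p[c[1]-22:c[1]+23,c[0]-22:c[0]+23];bg=np.median(reg.reshape(-1,3),0)
    diff=reg-bg; m=(np.abs(diff).sum(2)>35)
    bl=sorted(blobs(m,15,1500),key=lambda t:-t[1][4])[:2]
    for cc,s,q in bl:
        cv=cv2.minEnclosingCircle(q.astype(np.float32));cen_=cc+np.array(c)-22
        print(nm,'col',np.round(cen_,1),s[4],'w',s[2:4],'box',s[:4]+[c[0]-22,c[1]-22,0,0])
    cen.append(bl[0][0]+np.array(c)-22)
    for lo in(.008,.035,.044):
        k=X[:,2]>lo
        if k.sum()>4: print('  depth >',lo,k.sum(),np.round(uv[k].mean(0),1),np.round(X[k].mean(0),4),np.round(np.ptp(X[k],0),3))
  print(nm,'tri',tri(*cen,KA,KB),plane(cen[0],.012,*KA),plane(cen[1],.012,*KB))
```

```text
long (array([0.47343302, 0.19423658, 0.03217894]), np.float64(0.002446197884240605)) short (array([0.48798748, 0.29502494, 0.03235103]), np.float64(0.0019515521560877775))
pigpad (array([0.66598605, 0.07096962, 0.00503299]), np.float64(0.0009744768203580693)) shortpad (array([ 0.64652551, -0.22119343,  0.00475008]), np.float64(0.0003426348589184358))
disc col [264.6 232.4] 469 w [25 26] box [253 220  25  26]
  depth > 0.008 490 [264.7 232.5] [0.4669 0.     0.0266] [0.059 0.06  0.953]
  depth > 0.035 7 [261.3 227.3] [0.4448 0.0086 0.9615] [0. 0. 0.]
  depth > 0.044 7 [261.3 227.3] [0.4448 0.0086 0.9615] [0. 0. 0.]
disc col [238.8 210.5] 269 w [21 17] box [229 203  21  17]
  depth > 0.008 221 [238.6 210.2] [ 0.4591 -0.0203  0.0306] [0.396 0.847 0.848]
  depth > 0.035 5 [234.  202.2] [ 0.1027 -0.8163  0.8564] [0. 0. 0.]
  depth > 0.044 5 [234.  202.2] [ 0.1027 -0.8163  0.8564] [0. 0. 0.]
disc tri (array([4.68117535e-01, 6.33959748e-05, 8.79827185e-03]), np.float64(0.0004678656800638979)) [[4.67824106e-01 1.82092410e-04]] [[ 0.46695489 -0.00310438]]
pig col [349.1 234.8] 98 w [15 21] box [345 224  15  21]
pig col [356.9 233.7] 22 w [7 9] box [355 229   7   9]
  depth > 0.008 377 [356.8 233.4] [ 0.4599 -0.2153  0.0577] [0.046 0.255 0.953]
  depth > 0.035 334 [357.9 233.3] [ 0.46   -0.2167  0.0623] [0.045 0.255 0.926]
  depth > 0.044 66 [358.4 233.2] [ 0.4579 -0.1977  0.1483] [0.026 0.248 0.918]
pig col [272.6 257.2] 364 w [19 23] box [264 246  19  23]
  depth > 0.008 322 [273.  256.1] [ 0.4458 -0.2483  0.0597] [0.383 0.618 0.848]
  depth > 0.035 208 [273.  252.8] [ 0.4425 -0.2536  0.0807] [0.383 0.618 0.821]
  depth > 0.044 46 [273.1 250.5] [ 0.3823 -0.3528  0.2258] [0.367 0.603 0.812]
pig tri (array([ 0.46225456, -0.21068715,  0.00584436]), np.float64(0.009302462595092983)) [[ 0.45793115 -0.20730878]] [[ 0.4640592  -0.21658445]]
```

Heights agree with the text: arrow tops about 0.034, disc top 0.009–0.012, pads about 0.004. The long arrow's middle is (0.473, 0.193) at −14°. I'll plan its grasp 50 mm behind its point.

```bash
cat > plan.py <<'E'
# usage: plan.py x y z closing_deg  -> travel (cm, tool axes) and roll (deg)
import sys,numpy as np
from scipy.spatial.transform import Rotation as R
from bench import telemetry
s=telemetry.observe();M=R.from_rotvec(s['orientation']).as_matrix();y=np.degrees(np.arctan2(M[1,1],M[0,1]))
print('t',s['clock'],'tcp',np.round(s['tool_pos'],4),'ydir',round(y,1),'w',round(s['gripper_width'],3),'grip',round(s['grip_force'],1),'F',np.round(s['contact_force'],1),'tilt',np.round(M[:2,2],4))
v=list(map(float,sys.argv[1:]))
for i in range(0,len(v),4):
    t=np.array(v[i:i+3]);r=((y-v[i+3])+90)%180-90
    print(np.round(M.T@(t-s['tool_pos'])*100,2),'roll',round(r,1))
E
python3 plan.py .468 .194 .10 75.8
python3 - <<'E'
from h import *
A=load('top0.npz');B=load('side0.npz')
print(plane([358.4,233.2],.050,*A[2:]),plane([273.1,250.3],.050,*B[2:]))
E
```

```text
t 0.1 tcp [0.262  0.5671 0.2308] ydir 65.2 w 1.0 grip 0.0 F [-0.1 -0.4 -0.1] tilt [-0.0004 -0.001 ]
[-34.35 -25.22  13.11] roll -10.6
[[ 0.46073464 -0.22072497]] [[ 0.46087891 -0.22384896]]
```

Emit:
send_rows([
  [-34.35,-25.2,13.1],
  [-34.35,-25.2,13.1],
  [-34.35,-25.2,13.1],
  [-34.35,-25.2,13.1],
  [-34.35,-25.2,13.1],
  [-34.35,-25.2,13.1],
  [-34.35,-25.2,13.1],
  [-34.35,-25.2,13.1],
  [-34.35,-25.2,13.1],
  [-34.35,-25.2,13.1],
  [-34.35,-25.2,13.1],
  [-34.35,-25.2,13.1],
  [-34.35,-25.2,13.1],
  [-34.35,-25.2,13.1],
  [-34.35,-25.2,13.1],
  [-34.35,-25.2,13.1],
  [-34.35,-25.2,13.1],
  [-34.35,-25.2,13.1],
], roll=[-10.6,-10.6,-10.6,-10.6,-10.6,-10.6,-10.6,-10.6,-10.6,-10.6,-10.6,-10.6,-10.6,-10.6,-10.6,-10.6,-10.6,-10.6], claw=0.6, squeeze=30)

```text
clock: 1.9
tool_pos: [0.4682, 0.1946, 0.1003]
orientation: [-0.388, -3.117, 0.0]
contact_force: [0.5, -0.1, -0.3]
gripper_width: 0.603
grip_force: 0.0
```

```bash
python3 plan.py .468 .194 .026 75.8
python3 - <<'E'
from h import *
p,d,K,T=snap('side');cv2.imwrite('pics/a1.png',cv2.resize(p[110:230,150:310,::-1],(640,480),interpolation=cv2.INTER_CUBIC))
E
```

```text
t 1.9 tcp [0.4682 0.1946 0.1003] ydir 75.8 w 0.603 grip 0.0 F [ 0.5 -0.1 -0.3] tilt [-0.0001 -0.    ]
[ 0.01 -0.06  7.43] roll 0.0
```

View pics/a1.png

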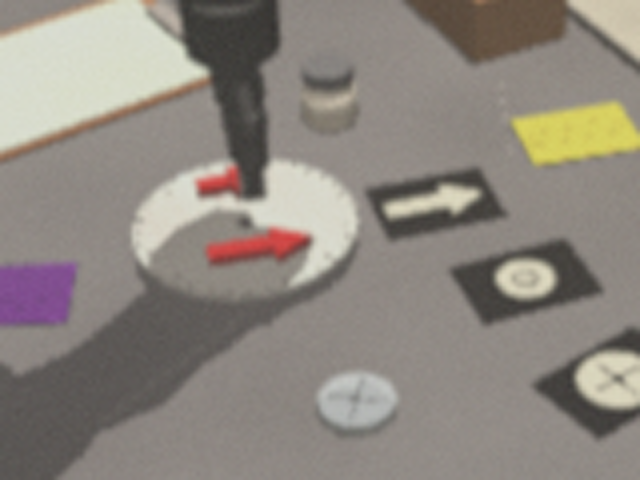

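The gripper (crop 250,190) hangs over the long arrow (260,245), and the line of the fingers agrees with the shaft. Next: down, close, lift.

Emit:
send_rows([
  [0,-0.05,3],
  [0,-0.05,5],
  [0,-0.05,6.5],
  [0,-0.05,7.3],
  [0,-0.05,7.45],
  [0,-0.05,7.45],
  [0,-0.05,7.45],
], roll=[0,0,0,0,0,0,0])

```text
clock: 2.65
tool_pos: [0.4685, 0.1942, 0.0265]
orientation: [0.388, 3.117, 0.001]
contact_force: [-0.3, 0.7, 0.6]
gripper_width: 0.597
grip_force: 0.0
```

Emit:
send_rows([
  [0,0,0],
  [0,0,0],
  [0,0,0],
  [0,0,0],
  [0,0,0],
  [0,0,0],
  [0,0,0],
  [0,0,0],
  [0,0,0],
  [0,0,0],
], roll=[0,0,0,0,0,0,0,0,0,0], claw=0, squeeze=30)

```text
clock: 3.65
tool_pos: [0.4684, 0.1941, 0.0263]
orientation: [0.388, 3.117, 0.001]
contact_force: [-1.5, -0.9, 8.2]
gripper_width: 0.199
grip_force: 29.4
```

Emit:
send_rows([
  [0,0,-1],
  [0,0,-3],
  [0,0,-6],
  [0,0,-6],
  [0,0,-6],
], roll=[0,0,0,0,0])

```text
clock: 4.15
tool_pos: [0.4685, 0.1942, 0.0867]
orientation: [0.388, 3.116, 0.002]
contact_force: [-1.3, 0.1, -1.2]
gripper_width: 0.197
grip_force: 29.7
```

```bash
python3 plan.py .647 .210 .086 78.7 .647 .210 .006 78.7
python3 - <<'E'
from h import *
for n in('top','side'):
    p,d,K,T=snap(n)
    for c,s,pt in blobs(red(p),15,3000): print(n,c,s[4],axis(plane(pt,.090,K,T)))
p,d,K,T=snap('side');cv2.imwrite('pics/a2.png',cv2.resize(p[110:230,150:310,::-1],(640,480),interpolation=cv2.INTER_CUBIC))
E
```

```text
t 4.15 tcp [0.4685 0.1942 0.0867] ydir 75.8 w 0.197 grip 29.7 F [-1.3  0.1 -1.2] tilt [0.0015 0.0008]
[-16.91   5.91   0.1 ] roll -2.9
[-16.9   5.9   8.1] roll -2.9
top [185.90666667 220.74666667] 75 (array([0.49586267, 0.18032422]), np.float64(20.18784884704203), np.float64(0.034291074895902024))
side [204.17647059 157.19607843] 51 (array([0.4488898 , 0.20990729]), np.float64(62.42471592719147), np.float64(0.039971700128846196))
side [219.27777778 156.22222222] 36 (array([0.49498097, 0.18957545]), np.float64(-81.11810708936162), np.float64(0.03028893376445645))
```

View pics/a2.png

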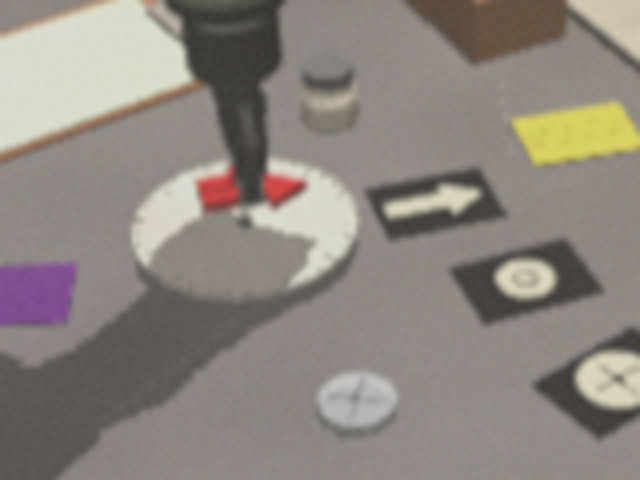

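Held: the red arrow (crop 250,190) hangs between the fingers above the turntable, width 0.197 ≈ 17 mm. Carry it to the pad and lower it.

Emit:
send_rows([
  [-16.9,5.9,0.1],
  [-16.9,5.9,0.1],
  [-16.9,5.9,0.1],
  [-16.9,5.9,0.1],
  [-16.9,5.9,0.1],
  [-16.9,5.9,0.1],
  [-16.9,5.9,3],
  [-16.9,5.9,5],
  [-16.9,5.9,6.5],
  [-16.9,5.9,7.4],
  [-16.9,5.9,7.8],
  [-16.9,5.9,8.0],
  [-16.9,5.9,8.0],
  [-16.9,5.9,8.0],
], roll=[-2.9,-2.9,-2.9,-2.9,-2.9,-2.9,-2.9,-2.9,-2.9,-2.9,-2.9,-2.9,-2.9,-2.9])

```text
clock: 5.7
tool_pos: [0.6468, 0.2099, 0.0065]
orientation: [0.309, 3.126, 0.001]
contact_force: [-0.1, -0.6, -0.1]
gripper_width: 0.199
grip_force: 29.7
```

Emit:
send_rows([
  [0,0,0],
  [0,0,0],
  [0,0,0],
  [0,0,0],
  [0,0,0],
], roll=[0,0,0,0,0], claw=0.6)

```text
clock: 6.2
tool_pos: [0.6464, 0.2098, 0.0058]
orientation: [-0.309, -3.126, 0.0]
contact_force: [0.4, -0.4, 0.6]
gripper_width: 0.601
grip_force: 0.0
```

Emit:
send_rows([
  [0,0,-1],
  [0,0,-3],
  [0,0,-6],
  [0,0,-9.5],
  [0,0,-9.5],
  [0,0,-9.5],
], roll=[0,0,0,0,0,0])

```text
clock: 6.8
tool_pos: [0.6469, 0.2099, 0.1022]
orientation: [0.309, 3.125, 0.001]
contact_force: [-1.1, 0.1, 0.8]
gripper_width: 0.601
grip_force: 0.0
```

```bash
python3 plan.py .4735 .297 .10 76.4
```

```text
t 6.8 tcp [0.6469 0.2099 0.1022] ydir 78.7 w 0.601 grip 0.0 F [-1.1  0.1  0.8] tilt [0.0018 0.0007]
[18.71  5.14  0.2 ] roll 2.3
```

Emit:
send_rows([
  [18.65,5.15,0.2],
  [18.65,5.15,0.2],
  [18.65,5.15,0.2],
  [18.65,5.15,0.2],
  [18.65,5.15,0.2],
  [18.65,5.15,0.2],
  [18.65,5.15,0.2],
  [18.65,5.15,3],
  [18.65,5.15,5],
  [18.65,5.15,6.5],
  [18.65,5.15,7.2],
  [18.65,5.15,7.5],
  [18.65,5.15,7.5],
  [18.65,5.15,7.5],
], roll=[2.3,2.3,2.3,2.3,2.3,2.3,2.3,2.3,2.3,2.3,2.3,2.3,2.3,2.3])

```text
clock: 8.2
tool_pos: [0.4741, 0.297, 0.0265]
orientation: [0.372, 3.119, 0.001]
contact_force: [-0.0, 0.2, -0.6]
gripper_width: 0.595
grip_force: 0.0
```

```bash
python3 plan.py .4745 .297 .0268 76.6
python3 - <<'E'
from h import *
p,d,K,T=snap('top')
for c,s,pt in blobs(red(p),15,3000): print(c,s[4],axis(plane(pt,.013,K,T)))
cv2.imwrite('pics/a3.png',cv2.resize(p[110:260,110:310,::-1],(800,600),interpolation=cv2.INTER_CUBIC))
E
```

```text
t 8.2 tcp [0.4741 0.297  0.0265] ydir 76.4 w 0.595 grip 0.0 F [-0.   0.2 -0.6] tilt [0.0008 0.0005]
[-0.04  0.01 -0.03] roll -0.2
[181.38434164 162.03558719] 281 (array([0.649798  , 0.20755878]), np.float64(-10.204612994834024), np.float64(0.086796194482162))
[145.72413793 221.4137931 ] 87 (array([0.50069567, 0.29627615]), np.float64(40.79801528265582), np.float64(0.03068597509983502))
```

View pics/a3.png

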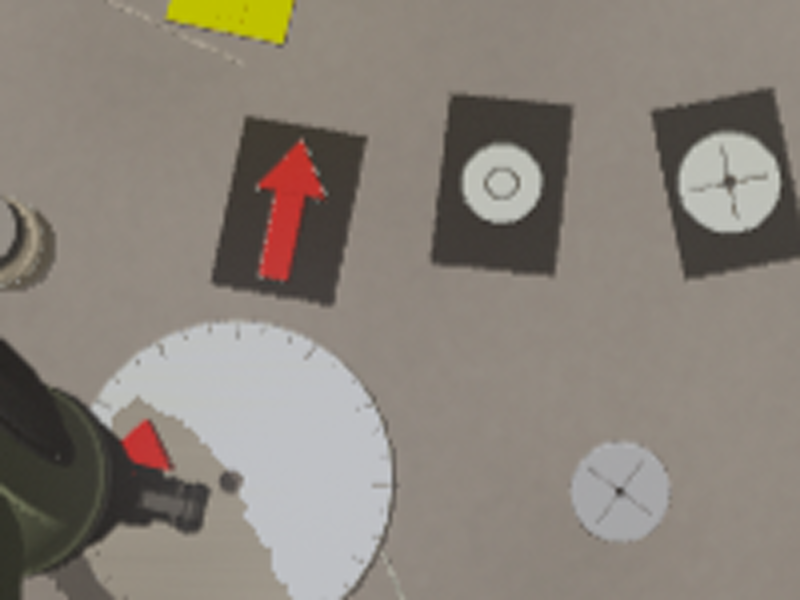

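The long arrow covers its silhouette (crop 290,215), within 2 mm and 1°. The short arrow's head (147,445) sticks out ahead of the fingers as planned, so I'll close and lift.

Emit:
send_rows([
  [-0.05,0,0],
  [-0.05,0,0],
  [-0.05,0,0],
  [-0.05,0,0],
  [-0.05,0,0],
  [-0.05,0,0],
  [-0.05,0,0],
  [-0.05,0,0],
  [-0.05,0,0],
], roll=[0,0,0,0,0,0,0,0,0], claw=0)

```text
clock: 9.15
tool_pos: [0.4744, 0.2969, 0.0263]
orientation: [0.372, 3.119, 0.001]
contact_force: [-0.6, -1.1, 6.5]
gripper_width: 0.198
grip_force: 29.0
```

Emit:
send_rows([
  [0,0,-1],
  [0,0,-3],
  [0,0,-6],
  [0,0,-8],
  [0,0,-8],
  [0,0,-8],
], roll=[0,0,0,0,0,0])

```text
clock: 9.75
tool_pos: [0.4743, 0.2967, 0.1064]
orientation: [0.372, 3.119, 0.001]
contact_force: [-0.2, 0.2, -0.5]
gripper_width: 0.199
grip_force: 29.5
```

```bash
python3 plan.py .634 -.223 .105 99.2
python3 - <<'E'
from h import *
p,d,K,T=snap('side');cv2.imwrite('pics/a4.png',cv2.resize(p[90:210,140:300,::-1],(640,480),interpolation=cv2.INTER_CUBIC))
E
```

```text
t 9.75 tcp [0.4743 0.2967 0.1064] ydir 76.4 w 0.199 grip 29.5 F [-0.2  0.2 -0.5] tilt [0.0008 0.0006]
[-27.75 -46.76   0.12] roll -22.8
```

View pics/a4.png

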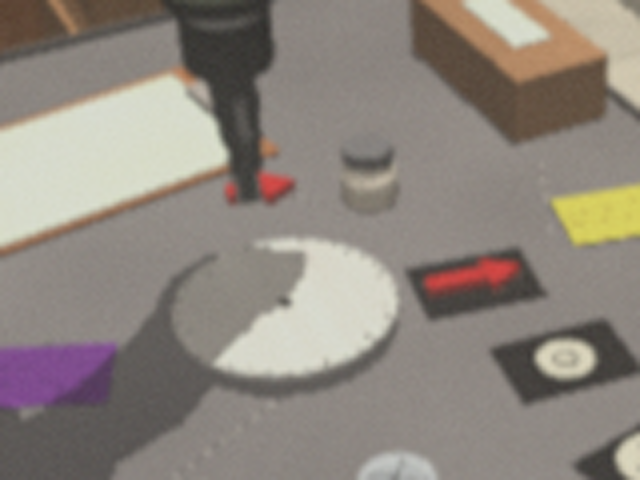

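Short arrow held (crop 262,187), shaft width OK. Carry it to the short pad at (0.648, −0.221), 9°.

Emit:
send_rows([
  [-27.75,-46.75,0],
  [-27.75,-46.75,0],
  [-27.75,-46.75,0],
  [-27.75,-46.75,0],
  [-27.75,-46.75,0],
  [-27.75,-46.75,0],
  [-27.75,-46.75,0],
  [-27.75,-46.75,0],
  [-27.75,-46.75,0],
  [-27.75,-46.75,0],
  [-27.75,-46.75,0],
  [-27.75,-46.75,0],
  [-27.75,-46.75,0],
  [-27.75,-46.75,0],
  [-27.75,-46.75,3],
  [-27.75,-46.75,6],
  [-27.75,-46.75,6],
  [-27.75,-46.75,6],
], roll=[-22.7,-22.7,-22.7,-22.7,-22.7,-22.7,-22.7,-22.7,-22.7,-22.7,-22.7,-22.7,-22.7,-22.7,-22.7,-22.7,-22.7,-22.7])

```text
clock: 11.6
tool_pos: [0.634, -0.2219, 0.0462]
orientation: [0.251, -3.131, -0.001]
contact_force: [0.8, 0.5, 0.3]
gripper_width: 0.199
grip_force: 29.5
```

```bash
python3 plan.py .634 -.223 .0062 99.0
```

```text
t 11.6 tcp [ 0.634  -0.2219  0.0462] ydir 99.2 w 0.199 grip 29.5 F [0.8 0.5 0.3] tilt [-0.0006  0.0005]
[ 0.02 -0.11  4.  ] roll 0.2
```

Emit:
send_rows([
  [0,-0.1,2],
  [0,-0.1,3.3],
  [0,-0.1,3.8],
  [0,-0.1,4],
  [0,-0.1,4],
  [0,-0.1,4],
], roll=[0,0,0,0,0,0])

```text
clock: 12.2
tool_pos: [0.6345, -0.224, 0.0065]
orientation: [-0.249, 3.131, -0.0]
contact_force: [-0.3, -1.4, -0.2]
gripper_width: 0.197
grip_force: 29.5
```

Emit:
send_rows([
  [0,0,0],
  [0,0,0],
  [0,0,0],
  [0,0,0],
  [0,0,0],
], roll=[0,0,0,0,0], claw=0.6)

```text
clock: 12.7
tool_pos: [0.6341, -0.2239, 0.0058]
orientation: [-0.249, 3.132, -0.0]
contact_force: [0.2, -0.4, -0.3]
gripper_width: 0.6
grip_force: 0.0
```

Emit:
send_rows([
  [0,0,-1],
  [0,0,-3],
  [0,0,-6],
  [0,0,-10],
  [0,0,-10],
  [0,0,-10],
], roll=[0,0,0,0,0,0])

```text
clock: 13.3
tool_pos: [0.6346, -0.2241, 0.1073]
orientation: [-0.249, 3.13, -0.001]
contact_force: [-0.2, 0.3, -1.6]
gripper_width: 0.604
grip_force: 0.0
```

```bash
python3 plan.py .461 -.222 .11 90
```

```text
t 13.3 tcp [ 0.6346 -0.2241  0.1073] ydir 99.1 w 0.604 grip 0.0 F [-0.2  0.3 -1.6] tilt [ 0.0021 -0.0007]
[17.11  2.96 -0.3 ] roll 9.1
```

Now above the pig, open fully, with a look.

Emit:
send_rows([
  [17.1,2.95,-0.3],
  [17.1,2.95,-0.3],
  [17.1,2.95,-0.3],
  [17.1,2.95,-0.3],
  [17.1,2.95,-0.3],
  [17.1,2.95,-0.3],
  [17.1,2.95,-0.3],
  [17.1,2.95,-0.3],
], roll=[9.1,9.1,9.1,9.1,9.1,9.1,9.1,9.1], claw=1, squeeze=80)

```text
clock: 14.1
tool_pos: [0.4612, -0.2216, 0.1085]
orientation: [0.001, -3.141, -0.0]
contact_force: [-0.1, 0.3, 0.3]
gripper_width: 0.998
grip_force: 0.0
```

```bash
python3 plan.py .461 -.222 .011 90
python3 - <<'E'
from h import *
p,d,K,T=snap('top')
for c,s,pt in blobs(red(p),15,3000): print(c,s[4],axis(plane(pt,.013,K,T)))
a=cv2.resize(p[140:260,300:400,::-1],(500,600),interpolation=cv2.INTER_CUBIC)
p,d,K,T=snap('side');b=cv2.resize(p[190:290,225:275,::-1],(300,600),interpolation=cv2.INTER_CUBIC)
b=cv2.resize(p[180:300,240:300,::-1],(300,600),interpolation=cv2.INTER_CUBIC)
cv2.imwrite('pics/a5.png',np.hstack([a,b]))
E
```

```text
t 14.1 tcp [ 0.4612 -0.2216  0.1085] ydir 90.0 w 0.998 grip 0.0 F [-0.1  0.3  0.3] tilt [-0.0001  0.0003]
[ 0.02 -0.04  9.75] roll 0.0
[181.38214286 161.97857143] 280 (array([0.64994529, 0.20756507]), np.float64(-10.352928158226836), np.float64(0.08680134014991905))
[351.92890995 159.51184834] 211 (array([ 0.64612546, -0.22367624]), np.float64(8.642172189156637), np.float64(0.06003250479106999))
```

View pics/a5.png

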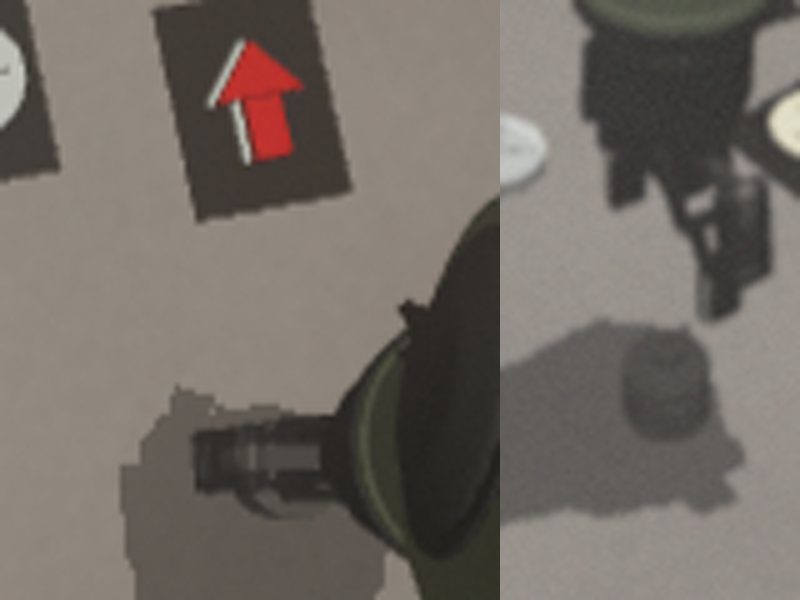

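The short arrow (crop 255,100) covers its silhouette apart from a sliver, about 2.5 mm off, well inside the limit. The pig (right panel 665,385) stands under the open gripper. Descend and grip.

Emit:
send_rows([
  [0,0,2.5],
  [0,0,5],
  [0,0,7],
  [0,0,8.5],
  [0,0,9.4],
  [0,0,9.7],
  [0,0,9.7],
  [0,0,9.7],
], roll=[0,0,0,0,0,0,0,0])

```text
clock: 15.0
tool_pos: [0.461, -0.222, 0.0124]
orientation: [-0.0, 3.141, -0.0]
contact_force: [0.2, -0.7, 0.4]
gripper_width: 0.999
grip_force: 0.0
```

Emit:
send_rows([
  [0,0,0],
  [0,0,0],
  [0,0,0],
  [0,0,0],
  [0,0,0],
  [0,0,0],
  [0,0,0],
  [0,0,0],
  [0,0,0],
  [0,0,0],
  [0,0,0],
  [0,0,0],
], roll=[0,0,0,0,0,0,0,0,0,0,0,0], claw=0, squeeze=80)

```text
clock: 16.2
tool_pos: [0.4608, -0.2218, 0.0126]
orientation: [-0.0, 3.141, -0.0]
contact_force: [-3.4, 2.7, 16.8]
gripper_width: 0.541
grip_force: 79.6
```

Emit:
send_rows([
  [0,0,-0.3],
  [0,0,-0.8],
  [0,0,-1.5],
  [0,0,-2.5],
  [0,0,-3.5],
  [0,0,-4],
  [0,0,-4],
  [0,0,-4],
], roll=[0,0,0,0,0,0,0,0])

```text
clock: 17.0
tool_pos: [0.4606, -0.2219, 0.0519]
orientation: [0.0, 3.141, -0.0]
contact_force: [0.2, -0.3, -5.9]
gripper_width: 0.538
grip_force: 82.7
```

```bash
python3 plan.py .666 .071 .052 90
python3 - <<'E'
from h import *
p,d,K,T=snap('side');b=cv2.resize(p[180:280,220:320,::-1],(500,500),interpolation=cv2.INTER_CUBIC)
cv2.imwrite('pics/a6.png',b)
E
```

```text
t 17.0 tcp [ 0.4606 -0.2219  0.0519] ydir 90.0 w 0.538 grip 82.7 F [ 0.2 -0.3 -5.9] tilt [ 0.0002 -0.0001]
[-2.054e+01  2.929e+01 -1.000e-02] roll -0.0
```

View pics/a6.png

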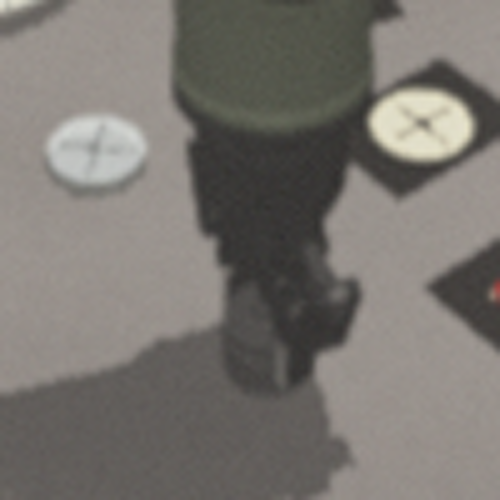

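Pig held (crop 262,340), upright, weight reads about 6 N. Move it over its pad at speed, then lower it slowly.

Emit:
send_rows([
  [-1.5,2,-1],
  [-3.5,5,-1],
  [-5.5,8,-1],
  [-7.5,11,-1],
  [-9.5,14,-1],
  [-11.5,17,-1],
  [-13.5,20,-1],
  [-15.5,23,-1],
  [-17.5,25.5,-1],
  [-19.5,27.8,-1],
  [-20.3,28.9,-1],
  [-20.55,29.3,-1],
  [-20.55,29.3,0],
  [-20.55,29.3,1],
  [-20.55,29.3,1.8],
  [-20.55,29.3,2.3],
  [-20.55,29.3,2.6],
  [-20.55,29.3,2.6],
  [-20.55,29.3,2.6],
], roll=[0,0,0,0,0,0,0,0,0,0,0,0,0,0,0,0,0,0,0])

```text
clock: 18.95
tool_pos: [0.6663, 0.0711, 0.026]
orientation: [0.0, 3.141, 0.0]
contact_force: [0.3, 0.4, -5.6]
gripper_width: 0.538
grip_force: 83.7
```

```bash
python3 plan.py .666 .071 .016 90
python3 - <<'E'
from h import *
p,d,K,T=snap('side');b=cv2.resize(p[130:230,230:330,::-1],(500,500),interpolation=cv2.INTER_CUBIC)
cv2.imwrite('pics/a7.png',b)
E
```

```text
t 18.95 tcp [0.6663 0.0711 0.026 ] ydir 90.0 w 0.538 grip 83.7 F [ 0.3  0.4 -5.6] tilt [0.0004 0.    ]
[ 0.03 -0.01  1.  ] roll -0.0
```

View pics/a7.png

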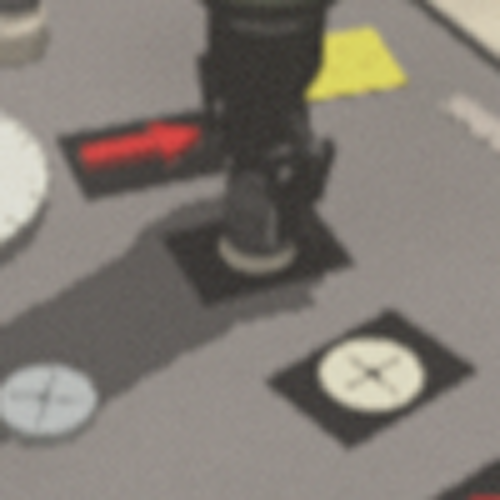

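The pig hovers over its silhouette (crop 257,250), centred. Lower it gently.

Emit:
send_rows([
  [0,0,0.2],
  [0,0,0.4],
  [0,0,0.6],
  [0,0,0.75],
  [0,0,0.85],
  [0,0,0.92],
  [0,0,0.98],
  [0,0,1.02],
  [0,0,1.02],
  [0,0,1.02],
], roll=[0,0,0,0,0,0,0,0,0,0])

```text
clock: 20.0
tool_pos: [0.6661, 0.0712, 0.0158]
orientation: [-0.0, 3.141, -0.0]
contact_force: [-1.1, -0.4, -2.9]
gripper_width: 0.538
grip_force: 84.3
```

Touching. Ease the grip, then open and rise.

Emit:
send_rows([
  [0,0,0.03],
  [0,0,0.05],
  [0,0,0.05],
], roll=[0,0,0], squeeze=20)

```text
clock: 20.3
tool_pos: [0.6661, 0.0712, 0.0157]
orientation: [0.0, 3.141, -0.0]
contact_force: [-5.1, 0.0, 7.5]
gripper_width: 0.539
grip_force: 85.2
```

Emit:
send_rows([
  [0,0,0],
  [0,0,0],
  [0,0,0],
  [0,0,0],
  [0,0,0],
  [0,0,0],
], roll=[0,0,0,0,0,0], claw=0.95)

```text
clock: 20.9
tool_pos: [0.6661, 0.0712, 0.0151]
orientation: [-0.0, 3.142, -0.0]
contact_force: [0.3, 0.7, -0.6]
gripper_width: 0.95
grip_force: 0.0
```

Emit:
send_rows([
  [0,0,-1],
  [0,0,-3],
  [0,0,-6],
  [0,0,-9],
  [0,0,-9],
  [0,0,-9],
], roll=[0,0,0,0,0,0], claw=1)

```text
clock: 21.5
tool_pos: [0.6665, 0.0712, 0.1063]
orientation: [0.0, 3.14, 0.0]
contact_force: [-0.3, 0.1, -1.1]
gripper_width: 1.002
grip_force: 0.0
```

```bash
python3 plan.py .467 0 .08 90
```

```text
t 21.5 tcp [0.6665 0.0712 0.1063] ydir 90.0 w 1.002 grip 0.0 F [-0.3  0.1 -1.1] tilt [0.0016 0.0002]
[19.95 -7.12  2.6 ] roll -0.0
```

Emit:
send_rows([
  [19.95,-7.1,0],
  [19.95,-7.1,0],
  [19.95,-7.1,0],
  [19.95,-7.1,0],
  [19.95,-7.1,2.6],
  [19.95,-7.1,2.6],
  [19.95,-7.1,5],
  [19.95,-7.1,5.5],
  [19.95,-7.1,5.5],
  [19.95,-7.1,5.5],
], roll=[0,0,0,0,0,0,0,0,0,0], squeeze=30)

```text
clock: 22.5
tool_pos: [0.4671, 0.0004, 0.0506]
orientation: [-0.0, 3.141, 0.0]
contact_force: [0.1, -0.5, 0.8]
gripper_width: 1.003
grip_force: 0.0
```

```bash
python3 plan.py .467 0 -.002 90
python3 - <<'E'
from h import *
p,d,K,T=snap('top');a=cv2.resize(p[120:260,190:310,::-1],(510,595),interpolation=cv2.INTER_CUBIC)
p,d,K,T=snap('side');b=cv2.resize(p[150:290,205:273,::-1],(289,595),interpolation=cv2.INTER_CUBIC)
cv2.imwrite('pics/a8.png',np.hstack([a,b]))
E
```

```text
t 22.5 tcp [4.671e-01 4.000e-04 5.060e-02] ydir 90.0 w 1.003 grip 0.0 F [ 0.1 -0.5  0.8] tilt [0.0001 0.    ]
[ 0.01 -0.04  5.26] roll 0.0
```

View pics/a8.png

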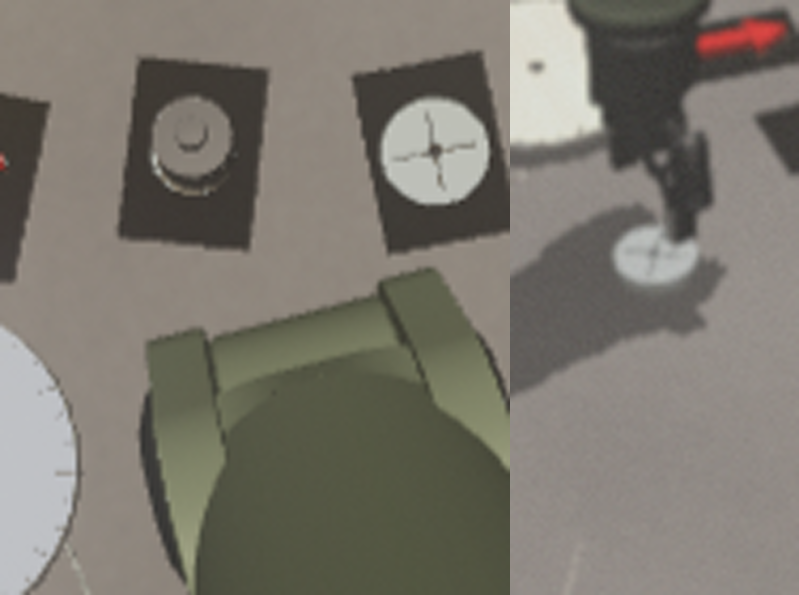

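The pig stands on its pad, centred on the silhouette (left 192,145). The disc (right 655,255) lies under the open fingers. Descend to TCP −0.002 (the tips are set back when open) and grip.

Emit:
send_rows([
  [0,-0.05,2],
  [0,-0.05,3.5],
  [0,-0.05,4.5],
  [0,-0.05,5],
  [0,-0.05,5.2],
  [0,-0.05,5.2],
  [0,-0.05,5.2],
], roll=[0,0,0,0,0,0,0])

```text
clock: 23.3
tool_pos: [0.4669, -0.0004, -0.0014]
orientation: [0.0, 3.141, 0.0]
contact_force: [-0.2, -0.5, 0.1]
gripper_width: 0.999
grip_force: 0.0
```

Emit:
send_rows([
  [0,0,0],
  [0,0,0],
  [0,0,0],
  [0,0,0],
  [0,0,0],
  [0,0,0],
  [0,0,0],
  [0,0,0],
], roll=[0,0,0,0,0,0,0,0], claw=0.6)

```text
clock: 24.1
tool_pos: [0.4668, -0.0003, -0.0014]
orientation: [0.0, 3.141, 0.0]
contact_force: [-2.0, 0.2, 11.8]
gripper_width: 0.706
grip_force: 29.9
```

Emit:
send_rows([
  [0,0,-0.5],
  [0,0,-2],
  [0,0,-4],
  [0,0,-6],
  [0,0,-6],
  [0,0,-6],
], roll=[0,0,0,0,0,0])

```text
clock: 24.7
tool_pos: [0.4668, -0.0004, 0.0585]
orientation: [0.0, 3.141, 0.0]
contact_force: [0.1, -0.5, -0.5]
gripper_width: 0.707
grip_force: 32.7
```

```bash
python3 plan.py .663 -.074 .058 90
python3 - <<'E'
from h import *
p,d,K,T=snap('side');b=cv2.resize(p[150:250,190:290,::-1],(500,500),interpolation=cv2.INTER_CUBIC)
cv2.imwrite('pics/a9.png',b)
E
```

```text
t 24.7 tcp [ 4.668e-01 -4.000e-04  5.850e-02] ydir 90.0 w 0.707 grip 32.7 F [ 0.1 -0.5 -0.5] tilt [0.001  0.0001]
[-19.62  -7.36   0.07] roll -0.0
```

View pics/a9.png

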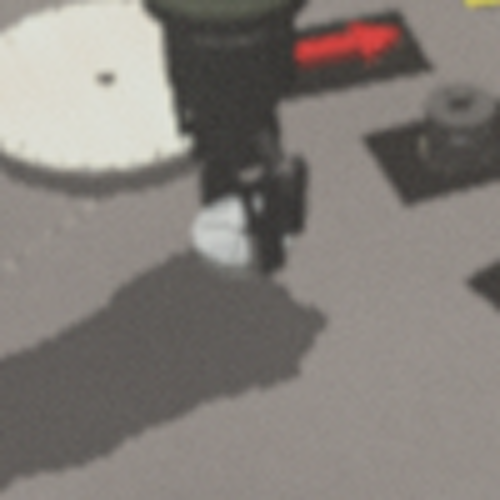

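Disc held (crop 225,235). Carry it to its pad and lower it.

Emit:
send_rows([
  [-4,-1.5,-0.5],
  [-8,-3,-0.5],
  [-12,-4.5,-0.5],
  [-16,-6,-0.5],
  [-19,-7.1,-0.5],
  [-19.6,-7.35,0],
  [-19.6,-7.35,2],
  [-19.6,-7.35,3.5],
  [-19.6,-7.35,4.5],
  [-19.6,-7.35,5.2],
  [-19.6,-7.35,5.5],
  [-19.6,-7.35,5.65],
  [-19.6,-7.35,5.65],
  [-19.6,-7.35,5.65],
], roll=[0,0,0,0,0,0,0,0,0,0,0,0,0,0])

```text
clock: 26.15
tool_pos: [0.663, -0.0739, 0.0022]
orientation: [-0.0, 3.141, -0.0]
contact_force: [0.8, -0.7, -0.9]
gripper_width: 0.712
grip_force: 32.7
```

Emit:
send_rows([
  [0,0,0],
  [0,0,0],
  [0,0,0],
  [0,0,0],
  [0,0,0],
  [0,0,0],
], roll=[0,0,0,0,0,0], claw=1)

```text
clock: 26.75
tool_pos: [0.6626, -0.0739, 0.0016]
orientation: [0.0, 3.142, -0.0]
contact_force: [0.6, -0.0, 0.1]
gripper_width: 0.997
grip_force: 0.0
```

Emit:
send_rows([
  [0,0,-1],
  [0,0,-3],
  [0,0,-7],
  [0,0,-12],
  [5,0,-15],
  [10,0,-15],
  [15,0,-15],
  [20,0,-15],
  [25,0,-15],
  [25,0,-15],
  [25,0,-15],
  [25,0,-15],
], roll=[0,0,0,0,0,0,0,0,0,0,0,0])

```text
clock: 27.95
tool_pos: [0.414, -0.0738, 0.1522]
orientation: [-0.0, 3.14, -0.0]
contact_force: [1.2, 0.2, 0.0]
gripper_width: 1.0
grip_force: 0.0
```

Run:
```python
from h import *
p,d,K,T=snap('top');cv2.imwrite('pics/a10.png',cv2.resize(p[110:220,150:390,::-1],(800,367),interpolation=cv2.INTER_CUBIC))
for c,s,pt in blobs(red(p),15,3000): print(c,s[4],axis(plane(pt,.013,K,T)))
def zr(u,v,r):
    y,x=np.mgrid[v-r:v+r+1,u-r:u+r+1];uv=np.c_[x.ravel(),y.ravel()];o,ra=rays(uv,K,T);D=d[uv[:,1],uv[:,0]]
    X=(o+ra*D[:,None])[D>0];return X
for n,u,v,lo in(('disc',292,155,.010),('pig',235,155,.038),('pigknob',235,155,.049)):
    X=zr(u,v,18);X=X[X[:,2]>lo]
    c=X.mean(0);print(n,len(X),np.round(c,4),np.round(np.ptp(X,0),3),'normal',np.round(np.linalg.svd(X-c)[2][2],3))
```

```text
[181.39007092 161.9787234 ] 282 (array([0.64994552, 0.20754486]), np.float64(-10.146914509884278), np.float64(0.08679403554096563))
[351.92890995 159.51184834] 211 (array([ 0.64612546, -0.22367624]), np.float64(8.642172189156637), np.float64(0.06003250479106999))
disc 461 [ 0.6627 -0.0752  0.0159] [0.063 0.06  0.011] normal [-0.007  0.004 -1.   ]
pig 288 [0.6645 0.069  0.0455] [0.047 0.045 0.02 ] normal [-0.014 -0.011  1.   ]
pigknob 43 [0.6649 0.0697 0.0558] [0.016 0.017 0.007] normal [-0.028 -0.078 -0.997]
```

View pics/a10.png

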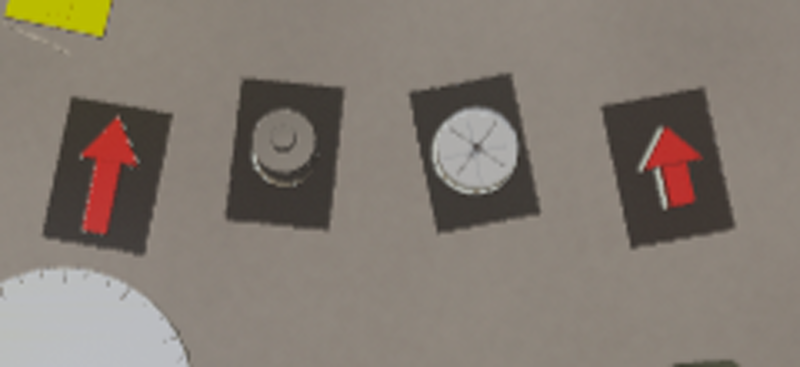

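The picture shows all four pieces on their pads: long arrow (107,175), pig (284,145), disc (476,150) and short arrow (675,165). Each is within 3 mm of its silhouette and level. The robot is clear of them.

```bash
python3 -c "
from bench import ticket;print(ticket.hand_in())"
```

```text
the job is handed in; nothing more can be done
None
```

I handed the job in at about 28 s: both arrows, the pig and the disc lie level on their own pads within about 3 mm of their silhouettes, and the arm never went near the caliper or the jar; the hand-in returned no verdict.

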